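# Set up a cup of tea: infuser in the cup, brew timer held at three

## Robot

A 6-joint arm with a two-finger parallel gripper is mounted at the origin on the work surface. World frame = base frame: x ahead of the robot, y to its left, z up, the work surface at z = 0. Lengths are in m, angles in degrees, forces in N, time in s.
With the tool pointing down it reaches from about 0.35 to 1 m from the base axis. Payload 7.1 kg.
Tool frame: the origin (TCP) lies on the centre line of the jaws, within the pads' length; the fingertips stand 8 mm ahead of it and the grasp point (between the pads) lies 11 mm behind it (arm.finger_overhang is the distance from the TCP to the fingertips, in m); z points along the fingers, y is the line along which they close (so a half turn about z gives the same grasp; the last joint's range is limited). The gripper opens to 85 mm and grips with 20 to 120 N. Pads are 22 mm wide; open, the fingers measure 114 mm over their backs; the gripper's body (76 mm by 85 mm) begins 54 mm behind the grasp point. The pads swing forward as they close: fully open they stand 13 mm farther back than shut.
Start: joints at [65.718, 24.242, 93.386, -0, 62.372, -1.089], TCP at [0.246, 0.574, 0.199] pointing down, gripper open.
Joint ranges: [-172.04, 172.04], [-51.8, 120.97], [4.93, 147.93], [-75.15, 255.16], [6.16, 154.13], [-145.62, 145.62]. Speed limits (degrees/s): [136.94, 136.94, 172.46, 180, 180, 180].

## Interface

Orientations are given as [roll, pitch, yaw] about the fixed x, y, z axes, in that order (R = Rz(yaw) Ry(pitch) Rx(roll)).
In Python, from bench import arm gives the robot as it stands.
- The arm moves only by the tool servo_tool, never from a script. Its argument "rows" is a list of rows, each a list of 7 numbers: the shift along the world's x, y, z normalised to -1 to 1, where 1 is 0.4 m, then the turn, a rotation vector about the world's x, y, z normalised to -1 to 1, where 1 is 0.5 rad, then the closure, from -1 (fully open) to 1 (shut), so that 0 is half open. A call has 1 to 8 rows; each row is the pose to reach, as a shift and turn from the pose commanded when the call began; what a row does not reach only later rows make up. A row lasts 1/12 s, in which the tool goes at most 41.7 mm and 7.16 degrees, less where a joint would pass 70% of its speed; a pose out of reach is approached as far as the arm can. A call with a number of a shift or a turn outside -1 to 1 is refused whole. A call with a gripper value outside its range is refused whole. The fingers move at their own pace and stop on an object; "grip_force" is the grip in N (left out, the last holds). Time passes only in rows, so rows that repeat a pose let the fingers close. It gives the time, the measured TCP pose, the force, the opening and the grip force at its end, in the units of the state.
- arm.sense(): the state, without advancing time (a new reading comes with each control period).
- arm.read_camera(name): name is "side" or "top"; returns a dict with "image" (420x560x3 uint8, blue, green, red), "fx", "fy", "cx", "cy" (pixels), "dist_coeffs" ([k1, k2, p1, p2, k3] as OpenCV has them; the pictures are not rectified), "view" (4x4, takes a point from world to camera coordinates). Camera axes: x right, y down, z forward; pixel columns grow to the right and rows downward; lengths in m; the calibration is good to about 2 mm. A picture is of the moment at which its call begins. There is no depth.
- arm.finish_job(): hands the job in; it is judged then, once.
The state is a dict: "time_s": time; "joints": joint angles; "qvel": joint speeds; "effort": joint torques, N m; "tcp_pos": TCP position; "tcp_rot": TCP orientation; "force": force on the tool from outside, world axes, zero at the start; "moment": the same for the moment, N m; "width": opening from 0.0 (shut) to 1.0 (fully open); "gripper_force": force on a finger pad.
Only numpy, scipy, OpenCV 4.12 (cv2) and the standard library are available. Lean on these libraries where they do the work, as an engineer would, in place of code of your own. Each camera call takes 0.05 s, during which the arm holds its last target. There are 200 camera calls.

## Task

Take the red-capped tea infuser out of the drying block and stand it in the white cup, let go of it, and then turn the brew timer's knob clockwise, counting the clicks, to the third one (the three red dots) and no further. The timer starts running as soon as the knob is let go, so finish still gripping the knob steady at the third click; leave the flask, blue cup, other infuser, saucer, spoon and sugar jar where they are.

Things in the scene. Friction and masses are not known exactly. Their poses are not given: they have to be found in the camera images.
- infuser_red: Tea infuser with a RED cap: steel tube 16 mm in diameter, topped by a square red cap 22 x 22 mm, 30 mm tall; 150 mm long in all, about 60 g. Origin at the centre of its foot, z along it to the cap; x and y face the cap's flat sides and start parallel to the block's. It starts upright in one of the block's two holes, foot 5 mm above the table; pull it straight up 35 mm to free it.
- infuser_red_cap (a point): Centre of the red cap, 135 mm from the foot along the stick; the place to grip it from above, across two flat sides (22 mm wide).
- infuser_black: The same infuser with a BLACK cap, standing in the other hole, 70 mm away, its top 155 mm above the table: lift the red one over or around it. Origin at its foot. To be left alone.
- block: Fixed wooden drying block 60 x 120 x 40 mm with two 17.5 mm holes, 35 mm deep, 35 mm either side of its centre along its y axis. Origin at the centre of its underside, on the table.
- cup_white: WHITE porcelain cup without handle, loose, 80 mm tall, 80 mm across the rim, wall 4 mm, tapering to a narrower foot; inner floor about 5 mm above the table. Origin at the centre of its underside, z up. An infuser let go in it leans against the rim (up to about 40 degrees from upright), its cap then as much as 75 mm sideways from the cup's centre.
- cup_blue: BLUE porcelain cup of the same shape. To be left alone.
- timer: Fixed kitchen timer: white drum 100 mm in diameter at the foot and 92 mm above, 50 mm tall, dial on its flat top. Origin at the centre of its underside, on the table. Its x axis points at the green dot (zero); clockwise from there, seen from above, one black dot, two black dots and three red dots mark clicks one, two and three at 0.60, 0.95 and 1.30 rad.
- knob_grip (a point): Point on the timer's upright axis, 76 mm above the table, where to grip the knob's bar from above, closing across its 14 mm thickness. The bar is 44 mm long, 14 mm thick and 30 mm tall, its top 85 mm and the round skirt under it 55 mm above the table. The point turns with the knob: its x axis runs along the bar towards the end with the white pointer mark, its y axis across the bar.
- timer_knob (a joint): Angle of the knob in rad, growing clockwise seen from above; 0 at the green dot. It starts between 0 and 0.2. Clicks (notches of under 0.1 N m) are felt at 0.60, 0.95 and 1.30; another lies past the third, hard end at 1.62. A return spring pulls it back all the way (about 0.2 N m at the third click): let go there, it runs back to the second click or further.
- flask: Green steel flask, 76 mm in diameter, 238 mm tall, standing on the table; origin at the centre of its underside. To be left alone.
- saucer: Glass saucer 130 mm across, 18 mm tall. Origin at the centre of its underside. To be left alone.
- teaspoon: Steel teaspoon 140 mm long, lying on the table. To be left alone.
- sugar_jar: Sugar jar with red lid, 70 mm in diameter, 110 mm tall; origin at the centre of its underside. To be left alone.
There are look-alikes about, which are no part of the job. What is shaped like the infuser_red but yellow is not meant.

How it is judged:
By the outcome, as a careful person would: the job done as asked, in the order asked, and still so for the second after the job is handed in, while the arm keeps its last pose, push and grip.
It also fails if it takes over 51 s, if anything falls off the work surface, if the arm or the gripper's body presses on something with over 40 N, if the wrist force passes 120 N, or if a joint passes its speed limit or range.

## Working session

There is one attempt and no reset: what is moved stays moved. The work goes in short steps, Python scripts to look and compute and a tool call to move; the robot and the scene stay as the last step left them, time stands still between calls to the robot, and variables do not carry over. Pictures are saved under pics/ and viewed, at most 10 in all, crops included, and the job is handed in when it is done.

Besides the shell and the picture viewer there is one more tool, called after "Request:" as name([rows], argument=value, ...), one row to a line, values as JSON. servo_tool: Moves the arm, as the interface text tells. Scaled input: -1 to 1 covers 0.4 m each way for a shift and 0.5 rad each way for a turn. Its arguments: {"type":"object","properties":{"rows":{"type":"array"},"grip_force":{"type":"number"}},"required":["rows"]}

```bash
mkdir -p pics
cat > h.py <<'E'
import numpy as np, cv2
from bench import arm
def cam(n,save=None):
    c=arm.read_camera(n)
    if save: cv2.imwrite('pics/'+save,c['image'])
    return c
def K(c): return np.array([[c['fx'],0,c['cx']],[0,c['fy'],c['cy']],[0,0,1.]])
def ray(c,px):
    u=cv2.undistortPoints(np.array([[px]],float),K(c),np.array(c['dist_coeffs'],float))[0,0]
    V=np.array(c['view']);R=V[:3,:3];t=V[:3,3]
    return -R.T@t, R.T@np.array([u[0],u[1],1.])
def onz(c,px,z):
    o,d=ray(c,px);return o+d*(z-o[2])/d[2]
def proj(c,P):
    V=np.array(c['view'])
    return cv2.projectPoints(np.array(P,float).reshape(-1,3),cv2.Rodrigues(V[:3,:3])[0],V[:3,3],K(c),np.array(c['dist_coeffs'],float))[0].reshape(-1,2)
def tri(c1,p1,c2,p2):
    o1,d1=ray(c1,p1);o2,d2=ray(c2,p2)
    s=np.linalg.lstsq(np.c_[d1,-d2],o2-o1,rcond=None)[0]
    a=o1+d1*s[0];b=o2+d2*s[1];return (a+b)/2,np.linalg.norm(a-b)
E
python3 - <<'E'
from h import *
a=cam('top','top0.png');b=cam('side','side0.png')
for c in(a,b):print(np.round(ray(c,(280,210)),3).tolist(),c['fx'])
print(arm.sense())
E
```

```text
[[0.438, -0.07, 1.253], [0.174, 0.022, -0.985]] 428.6286863416651
[[0.517, 0.743, 0.784], [0.105, -0.751, -0.652]] 395.35764987013744
{'time_s': 0.1, 'joints': array([ 6.57180005e+01,  2.42820435e+01,  9.34272961e+01,  1.50157963e-04,
        6.23715999e+01, -1.08902973e+00]), 'qvel': array([-0.0367432 , -0.01776941, -0.15751346, -0.0149734 ,  0.0093343 ,
        0.00594609]), 'effort': array([ 1.57114096e-04, -5.58424222e+01, -2.82447571e+01,  2.49558667e-05,
        2.99176798e-03,  3.81943991e-06]), 'tcp_pos': array([0.24590094, 0.57400633, 0.19870009]), 'tcp_rot': array([-1.79919078e+02, -1.67125011e-03,  1.56806959e+02]), 'force': array([ 0.2120338 ,  0.07253341, -0.15483333]), 'moment': array([ 0.00383349, -0.02721247, -0.03203828]), 'gripper_force': 0.0, 'width': 0.9991333104866739}
```

View pics/top0.png

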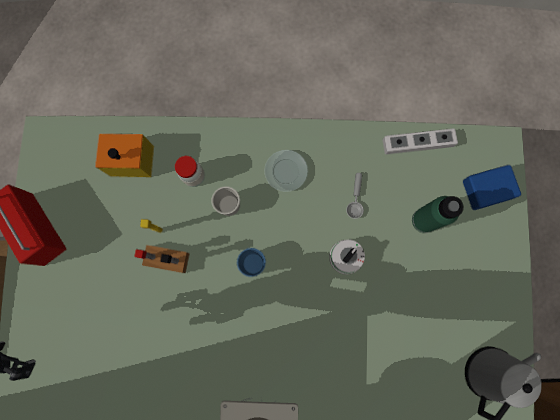

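View pics/side0.png

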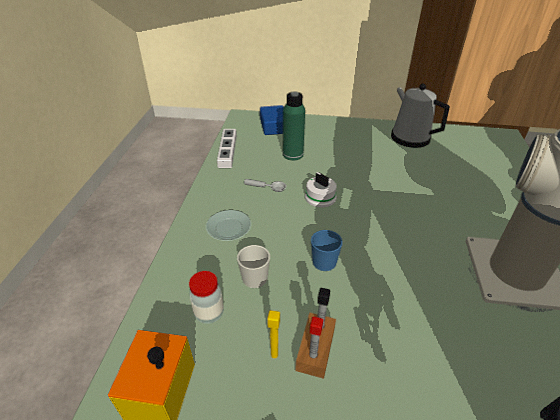

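Red candidates in the top view are the cap in the block (140,254), the jar lid (186,168) and the toolbox (28,225). The yellow look-alike is at (147,224) and the black infuser at (166,259). I choose the red cap in the block, at (316,326) in the side view.

Run:
```python
from h import *
a=cam('top');b=cam('side')
def blob(c,box,f):
    x0,y0,x1,y1=box;h=cv2.cvtColor(c['image'][y0:y1,x0:x1],cv2.COLOR_BGR2HSV).astype(int)
    m=f(h).astype(np.uint8);n,l,s,ce=cv2.connectedComponentsWithStats(m)
    i=1+np.argmax(s[1:,4]);mm=(l==i)
    ys,xs=np.nonzero(mm);return ce[i]+[x0,y0],s[i,4],cv2.minAreaRect(np.c_[xs+x0,ys+y0].astype(np.float32))
red=lambda h:((h[...,0]<6)|(h[...,0]>172))&(h[...,1]>150)&(h[...,2]>60)
blk=lambda h:(h[...,2]<45)
r1=blob(a,(130,244,152,264),red);r2=blob(b,(305,312,328,338),red)
print(r1,r2,'cap',tri(a,r1[0],b,r2[0]))
k1=blob(a,(158,250,175,268),blk);k2=blob(b,(315,286,333,305),blk)
print(k1,k2,'blk',tri(a,k1[0],b,k2[0]))
# cups: blue rim, white by bright
bl=lambda h:(h[...,0]>95)&(h[...,0]<125)&(h[...,1]>90)
p=blob(a,(232,240,272,282),bl);print('blue',p,onz(a,p[0],.05))
wh=lambda h:(h[...,1]<40)&(h[...,2]>95)
p=blob(a,(205,182,245,220),wh);print('white',p,onz(a,p[0],.06))
p=blob(a,(325,235,372,276),wh);print('timer',p,onz(a,p[0],.05))
g=lambda A,box,k:cv2.resize(A[box[1]:box[3],box[0]:box[2]],None,fx=k,fy=k,interpolation=cv2.INTER_CUBIC)
w=np.full((600,800,3),0,np.uint8)
def put(im,x,y): w[y:y+im.shape[0],x:x+im.shape[1]]=im
put(g(a['image'],(125,180,275,280),2.6),0,0)
put(g(a['image'],(325,235,372,277),7),400,0)
put(g(b['image'],(290,280,345,380),3),0,300)
put(g(b['image'],(300,165,342,207),6),400,300)
cv2.imwrite('pics/c1.png',w)
```

```text
(array([138.75      , 253.41666667]), np.int32(60), ((139.0, 253.5), (7.0, 8.0), 90.0)) (array([315.95477387, 325.59798995]), np.int32(199), ((315.80767822265625, 325.4615478515625), (11.96308422088623, 17.454336166381836), 11.309932708740234)) cap (array([0.50812248, 0.32290134, 0.14495702]), np.float64(0.00022773730320585159))
(array([165.7875, 258.15  ]), np.int32(80), ((166.0, 258.0), (8.0, 10.0), 90.0)) (array([323.44578313, 295.95180723]), np.int32(166), ((323.40386962890625, 295.98077392578125), (10.590271949768066, 15.885407447814941), 11.309932708740234)) blk (array([0.49829468, 0.25075246, 0.14114495]), np.float64(0.0004977084927328661))
blue (array([250.84878049, 261.77560976]), np.int32(615), ((250.5, 261.5), (27.0, 27.0), 90.0)) [0.50105556 0.0348988  0.05      ]
white (array([222.87325581, 196.7872093 ]), np.int32(860), ((224.5, 198.5), (33.0, 39.0), 90.0)) [0.68269527 0.12147116 0.06      ]
timer (array([344.13455328, 251.46178687]), np.int32(929), ((344.5, 254.5), (39.0, 39.0), 90.0)) [ 0.53720371 -0.22612831  0.05      ]
```

View pics/c1.png

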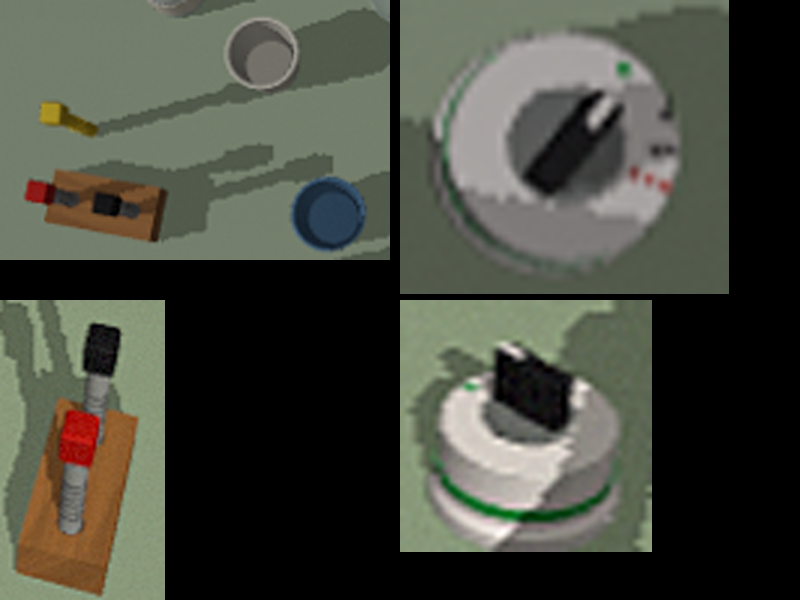

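The crop confirms the red cap on the stick in the block, with the yellow look-alike outside it. The white cup is at about (225,200), the knob at about (349,256), and its pointer is just clockwise of green.

Run:
```python
from h import *
a=cam('top');b=cam('side')
A=lambda x,y:((x-400)/7+325-.43,y/7+235-.43)
print('cup rim',onz(a,(225.1,200.2),.08), onz(a,(225.1+14.2,200.2),.08))
P=[onz(b,p,.08) for p in [(237.5,258),(270,258),(253,249)]];print('side rim',P)
print('skirt',onz(a,A(567,147),.055),'green',onz(a,A(624,68),.05))
print('1dot',onz(a,A(667,110),.05),'3dots',[onz(a,A(*p),.05) for p in[(635,173),(650,181),(664,187)]])
print('bar ends',onz(a,A(607,100),.085),onz(a,A(540,180),.085))
print('yellow',onz(a,(144.5,222.5),.15),'jar',onz(a,(186,167),.11))
```

```text
cup rim [0.66900044 0.11148651 0.08      ] [0.67003137 0.07158679 0.08      ]
side rim [array([0.70604686, 0.12138115, 0.08      ]), array([0.62918959, 0.11046991, 0.08      ]), array([0.67503981, 0.0871141 , 0.08      ])]
skirt [ 0.52559867 -0.23760523  0.055     ] green [ 0.55835476 -0.26111456  0.05      ]
1dot [ 0.54184981 -0.27853891  0.05      ] 3dots [array([ 0.51623105, -0.2657189 ,  0.05      ]), array([ 0.51317735, -0.27176762,  0.05      ]), array([ 0.51091449, -0.27740993,  0.05      ])]
bar ends [ 0.54213885 -0.2489327   0.085     ] [ 0.51030206 -0.22297325  0.085     ]
yellow [0.58989938 0.31205186 0.15      ] jar [0.75435029 0.22119495 0.11      ]
```

Request:
servo_tool([
  [0.08,-0.06,0.12,0,0,-0.24,0.0],
  [0.16,-0.14,0.12,0,0,-0.48,0.0],
  [0.24,-0.22,0.12,0,0,-0.72,0.0],
  [0.32,-0.3,0.12,0,0,-0.96,0.0],
  [0.4,-0.38,0.12,0,0,-0.96,0.0],
  [0.48,-0.46,0.12,0,0,-0.96,0.0],
  [0.56,-0.54,0.12,0,0,-0.96,0.0],
], grip_force=40)

```text
time_s: 0.88
tcp_pos: [0.4455, 0.3826, 0.2476]
tcp_rot: [180.0, 0.0, 129.3]
force: [-0.2, -0.6, 0.8]
width: 0.503
gripper_force: 0.0
```

Request:
servo_tool([
  [0.05,-0.05,0,0,0,-0.21,0.0],
  [0.095,-0.0875,0,0,0,-0.42,0.0],
  [0.095,-0.0875,0,0,0,-0.63,0.0],
  [0.095,-0.0875,0,0,0,-0.82,0.0],
])

```text
time_s: 1.22
tcp_pos: [0.4836, 0.3478, 0.2473]
tcp_rot: [-180.0, 0.0, 105.4]
force: [-1.0, 0.3, 0.5]
width: 0.498
gripper_force: 0.0
```

Request:
servo_tool([
  [0,0,0,0,0,-0.21,0.0],
  [0,0,0,0,0,-0.42,0.0],
  [0,0,0,0,0,-0.63,0.0],
  [0,0,0,0,0,-0.82,0.0],
  [0,0,0,0,0,-0.82,0.0],
  [0,0,0,0,0,-0.82,0.0],
])

```text
time_s: 1.72
tcp_pos: [0.4823, 0.3491, 0.2473]
tcp_rot: [-180.0, 0.0, 82.5]
force: [1.2, 0.0, -0.0]
width: 0.502
gripper_force: 0.0
```

Run:
```python
from h import *
a=cam('top');b=cam('side')
g=lambda c,box,k:cv2.resize(c['image'][box[1]:box[3],box[0]:box[2]],None,fx=k,fy=k,interpolation=cv2.INTER_CUBIC)
w=np.hstack([g(a,(100,200,200,300),4),g(b,(260,240,360,340),4)])
cv2.imwrite('pics/c2.png',w)
s=arm.sense();print(s['tcp_pos'],s['tcp_rot'])
print(proj(a,[s['tcp_pos'],[.508,.323,.155]]),proj(b,[s['tcp_pos']]))
```

```text
[0.48236241 0.34918093 0.24733995] [-1.79998182e+02  2.52927189e-03  8.24744615e+01]
[[112.81005167 260.59136784]
 [137.39591619 253.21396951]] [[334.38150264 305.75758778]]
```

View pics/c2.png

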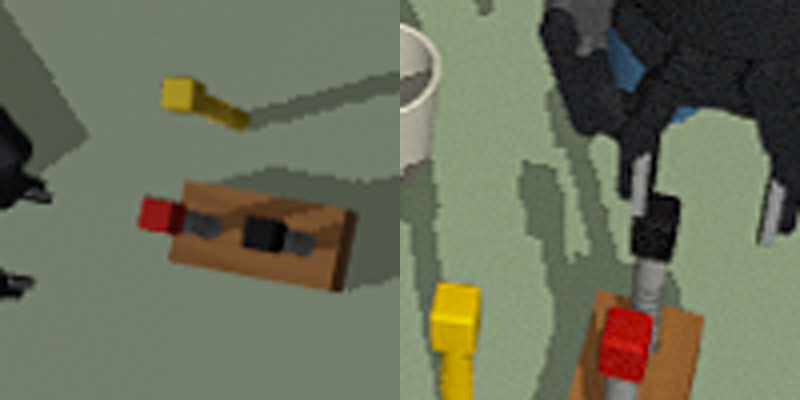

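The open fingers sit left of the block, mid-tips at about top (110,260), as expected. The red cap is at (139,253), so I shift, descend and grip.

Request:
servo_tool([
  [0.064,-0.0655,0,0,0,0,0.0],
  [0.064,-0.0655,0,0,0,0,0.0],
  [0.064,-0.0655,0,0,0,0,0.0],
  [0.064,-0.0655,-0.06,0,0,0,0.0],
  [0.064,-0.0655,-0.12,0,0,0,0.0],
  [0.064,-0.0655,-0.18,0,0,0,0.0],
  [0.064,-0.0655,-0.18,0,0,0,0.0],
])

```text
time_s: 2.4
tcp_pos: [0.5047, 0.3217, 0.1709]
tcp_rot: [-179.6, 0.3, 82.4]
force: [-0.9, -0.2, -0.5]
width: 0.502
gripper_force: 0.0
```

Run:
```python
from h import *
a=cam('top');b=cam('side')
g=lambda c,box,k:cv2.resize(c['image'][box[1]:box[3],box[0]:box[2]],None,fx=k,fy=k,interpolation=cv2.INTER_CUBIC)
w=np.hstack([g(a,(100,200,200,300),4),g(b,(260,260,360,360),4)])
cv2.imwrite('pics/c3.png',w)
s=arm.sense();print(s['tcp_pos'],s['tcp_rot'])
```

```text
[0.50728867 0.32313803 0.17507072] [-1.79910446e+02  6.17807248e-02  8.23808957e+01]
```

View pics/c3.png

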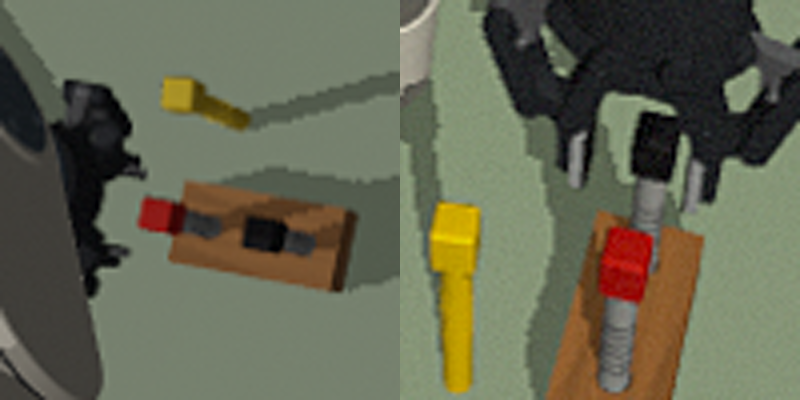

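The tips straddle the cap: side mid-tips at about (318,309), cap top at about (317,321). I descend 44 mm and close.

Request:
servo_tool([
  [0.001,0,-0.04,0,0,0,0.0],
  [0.001,0,-0.08,0,0,0,0.0],
  [0.001,0,-0.11,0,0,0,0.0],
  [0.001,0,-0.11,0,0,0,0.0],
  [0.001,0,-0.11,0,0,0,1],
  [0.001,0,-0.11,0,0,0,1],
  [0.001,0,-0.11,0,0,0,1],
  [0.001,0,-0.11,0,0,0,1],
], grip_force=40)

```text
time_s: 3.17
tcp_pos: [0.509, 0.3234, 0.1324]
tcp_rot: [179.9, -0.1, 82.3]
force: [0.4, 0.2, -0.3]
width: 0.001
gripper_force: 0.0
```

Request:
servo_tool([
  [0,0,0,0,0,0,1],
  [0,0,0,0,0,0,1],
  [0,0,0,0,0,0,1],
  [0,0,0,0,0,0,1],
])

```text
time_s: 3.5
tcp_pos: [0.5084, 0.323, 0.1315]
tcp_rot: [180.0, -0.0, 82.3]
force: [-0.4, -1.4, 0.7]
width: -0.002
gripper_force: 0.0
```

Run:
```python
from h import *
a=cam('top');b=cam('side')
g=lambda c,box,k:cv2.resize(c['image'][box[1]:box[3],box[0]:box[2]],None,fx=k,fy=k,interpolation=cv2.INTER_CUBIC)
w=np.hstack([g(a,(100,200,200,300),4),g(b,(260,270,360,370),4)])
cv2.imwrite('pics/c4.png',w)
s=arm.sense();print(s['tcp_pos'],s['tcp_rot'],arm.finger_overhang)
for c in(a,b):print(proj(c,[s['tcp_pos'],[.508,.323,.145]]))
```

```text
[0.50838513 0.32300239 0.13136238] [-1.79997217e+02  5.28278792e-04  8.23221632e+01] 0.008
[[140.44948969 253.74631496]
 [138.6985558  253.50388836]]
[[315.31016921 329.72347085]
 [315.95768242 325.6261788 ]]
```

View pics/c4.png

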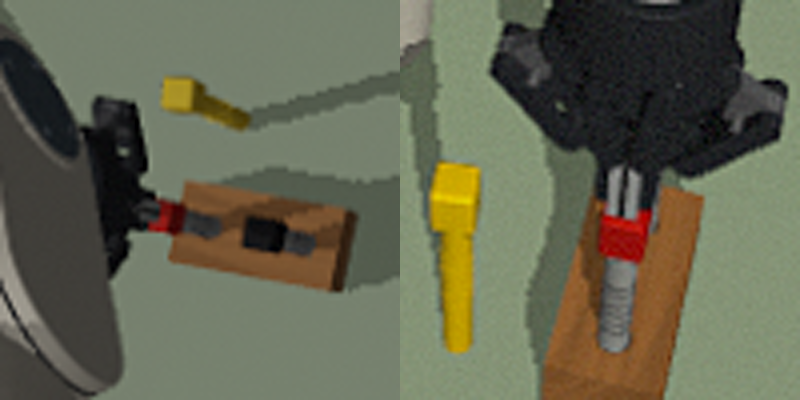

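The fingers shut just above the cap: tips at top (139,254), side (316,324). The real tips sit higher than the reported TCP implies. The same bias shows in the earlier picture, with mid-tips at side (336,297) against an expected (334,306). I'll quantify that offset.

Run:
```python
from h import *
a=cam('top');b=cam('side')
t=arm.sense()['tcp_pos']
print('shut tip',tri(a,(139.2,253.7),b,(316,324.5)),t)
t=np.array([.48236,.34918,.24734])
L=tri(a,(111.5,249.0),b,(320,293.7));R=tri(a,(108.3,271),b,(352.5,300.7))
print('half-open tips',L,R,(L[0]+R[0])/2-t)
# light-grey tip pixels, side
h=cv2.cvtColor(b['image'],cv2.COLOR_BGR2HSV)[305:345,310:324]
m=(h[...,1]<60)&(h[...,2]>110);ys,xs=np.nonzero(m);print('side tip rows',ys.min()+305,ys.max()+305,xs.mean()+310)
red=((h[...,0]<6)|(h[...,0]>172))&(h[...,1]>150);ys,xs=np.nonzero(red);print('red rows',ys.min()+305,ys.max()+305,xs.mean()+310)
for z in(.155,.125):print(z,proj(b,[.508,.323,z]))
```

```text
shut tip (array([0.50779036, 0.32125332, 0.14594836]), np.float64(0.0006365708268491856)) [0.50839852 0.32300398 0.13134436]
half-open tips (array([0.50790728, 0.34544475, 0.26965868]), np.float64(0.0009011125713334166)) (array([0.45615913, 0.35000292, 0.26700099]), np.float64(0.0013322998365478864)) [-0.00032679 -0.00145616  0.02098983]
side tip rows 312 344 315.5656565656566
red rows 322 335 315.84496124031006
0.155 [[316.2885139  322.53907752]]
0.125 [[315.31313689 331.63528803]]
```

The tips really stand about 25–30 mm above where the readings put them, and the lateral position is good. I open, go 30 mm lower and close again.

Request:
servo_tool([
  [0,0,0.01,0,0,0,0],
  [0,0,0.01,0,0,0,0],
  [0,0,0.01,0,0,0,0],
  [0,0,0.01,0,0,0,0],
  [0,0,-0.02,0,0,0,0],
  [0,0,-0.05,0,0,0,0],
  [0,0,-0.075,0,0,0,0],
  [0,0,-0.075,0,0,0,0],
])

```text
time_s: 4.37
tcp_pos: [0.5065, 0.3218, 0.098]
tcp_rot: [-179.8, 0.2, 82.3]
force: [0.4, -0.5, -0.9]
width: 0.5
gripper_force: 0.0
```

Request:
servo_tool([
  [0,0,0,0,0,0,1],
  [0,0,0,0,0,0,1],
  [0,0,0,0,0,0,1],
  [0,0,0,0,0,0,1],
  [0,0,0,0,0,0,1],
  [0,0,0,0,0,0,1],
])

```text
time_s: 4.87
tcp_pos: [0.5085, 0.3231, 0.1017]
tcp_rot: [180.0, -0.0, 82.3]
force: [-0.3, 0.5, -0.7]
width: 0.246
gripper_force: 42.0
```

Gripped at about 21–22 mm. Lifting.

Request:
servo_tool([
  [0,0,0.03,0,0,0,1],
  [0,0,0.06,0,0,0,1],
  [0,0,0.1,0,0,0,1],
  [0,0,0.16,0,0,0,1],
  [0,0,0.23,0,0,0,1],
  [0,0,0.3,0,0,0,1],
  [0,0,0.37,0,0,0,1],
  [0,0,0.425,0,0,0,1],
])

```text
time_s: 5.53
tcp_pos: [0.509, 0.3234, 0.2756]
tcp_rot: [179.8, -0.1, 82.3]
force: [0.2, 0.3, -1.2]
width: 0.246
gripper_force: 42.1
```

Request:
servo_tool([
  [0.05,-0.06,0,0,0,0,1],
  [0.1,-0.12,0,0,0,0,1],
  [0.16,-0.2,0,0,0,0,1],
  [0.22,-0.28,0,0,0,0,1],
  [0.28,-0.36,0,0,0,0,1],
  [0.34,-0.44,0,0,0,0,1],
  [0.4,-0.525,0,0,0,0,1],
  [0.4,-0.525,0,0,0,0,1],
])

```text
time_s: 6.2
tcp_pos: [0.6721, 0.1068, 0.273]
tcp_rot: [179.8, 0.1, 82.0]
force: [-1.3, -0.4, -1.0]
width: 0.247
gripper_force: 42.0
```

Request:
servo_tool([
  [0,0,0,0,0,0,1],
  [0,0,0,0,0,0,1],
  [0,0,0,0,0,0,1],
])

```text
time_s: 6.45
tcp_pos: [0.6678, 0.114, 0.2721]
tcp_rot: [180.0, -0.0, 82.4]
force: [-1.0, -0.6, -1.2]
width: 0.247
gripper_force: 42.0
```

Run:
```python
from h import *
a=cam('top');b=cam('side')
g=lambda c,box,k:cv2.resize(c['image'][box[1]:box[3],box[0]:box[2]],None,fx=k,fy=k,interpolation=cv2.INTER_CUBIC)
w=np.hstack([g(a,(160,130,290,260),3),g(b,(190,160,320,290),3)])
cv2.imwrite('pics/c5.png',w)
s=arm.sense();print(s['tcp_pos'],s['tcp_rot'],s['width'])
```

```text
[0.66775506 0.11433269 0.27195225] [ 1.79983771e+02 -1.53116965e-02  8.24199728e+01] 0.2487130372785582
```

View pics/c5.png

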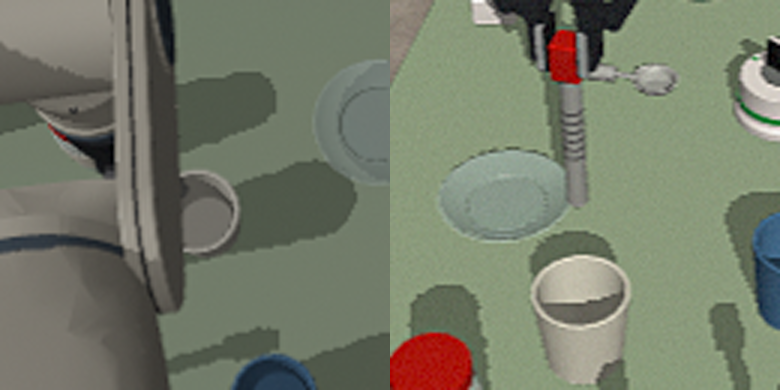

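The infuser hangs upright above the cup: foot at side (252,228), rim centre at (253,257). Lowering.

Request:
servo_tool([
  [0,-0.003,-0.06,0,0,0,1],
  [0,-0.003,-0.12,0,0,0,1],
  [0,-0.003,-0.18,0,0,0,1],
  [0,-0.003,-0.23,0,0,0,1],
  [0,-0.003,-0.28,0,0,0,1],
  [0,-0.003,-0.33,0,0,0,1],
  [0,-0.003,-0.36,0,0,0,1],
  [0,-0.003,-0.38,0,0,0,1],
])

```text
time_s: 7.22
tcp_pos: [0.6672, 0.1126, 0.1179]
tcp_rot: [-179.9, 0.0, 82.4]
force: [0.3, 0.2, -0.4]
width: 0.248
gripper_force: 42.0
```

Request:
servo_tool([
  [0,0,-0.01,0,0,0,1],
  [0,0,-0.02,0,0,0,1],
  [0,0,-0.03,0,0,0,1],
  [0,0,-0.037,0,0,0,1],
  [0,0,-0.037,0,0,0,1],
  [0,0,-0.037,0,0,0,1],
])

```text
time_s: 7.72
tcp_pos: [0.6687, 0.1117, 0.105]
tcp_rot: [180.0, -0.0, 82.3]
force: [0.6, 0.5, -1.2]
width: 0.249
gripper_force: 42.0
```

Request:
servo_tool([
  [0,0,-0.006,0,0,0,1],
  [0,0,-0.006,0,0,0,1],
  [0,0,-0.006,0,0,0,1],
  [0,0,-0.006,0,0,0,0.4],
  [0,0,-0.006,0,0,0,0.3],
  [0,0,-0.006,0,0,0,0.2],
  [0,0,-0.006,0,0,0,0.0],
  [0,0,-0.006,0,0,0,-0.2],
])

```text
time_s: 8.38
tcp_pos: [0.6685, 0.1118, 0.1023]
tcp_rot: [180.0, -0.0, 82.3]
force: [0.1, -0.6, -0.4]
width: 0.6
gripper_force: 0.0
```

Request:
servo_tool([
  [0,0,0,0,0,0,-0.5],
  [0,0,0,0,0,0,-0.7],
  [0,0,0,0,0,0,-0.7],
  [0,0,0.04,0,0,0,-0.7],
  [0,0,0.1,0,0,0,-0.7],
  [0,0,0.18,0,0,0,-0.7],
  [0,0,0.27,0,0,0,-0.7],
  [0,0,0.36,0,0,0,-0.7],
])

```text
time_s: 9.05
tcp_pos: [0.6679, 0.1117, 0.2472]
tcp_rot: [-179.9, 0.0, 82.3]
force: [0.7, 0.6, -0.4]
width: 0.849
gripper_force: 0.0
```

Run:
```python
from h import *
a=cam('top');b=cam('side')
g=lambda c,box,k:cv2.resize(c['image'][box[1]:box[3],box[0]:box[2]],None,fx=k,fy=k,interpolation=cv2.INTER_CUBIC)
w=np.hstack([g(a,(160,130,290,260),3),g(b,(190,180,320,310),3)])
cv2.imwrite('pics/c6.png',w)
s=arm.sense();print(s['tcp_pos'],s['tcp_rot'],s['width'],s['joints'])
```

```text
[0.67226568 0.11239592 0.25377724] [179.33671016  -0.19277386  82.32401677] 0.8508460221849988 [8.49087710e+00 2.57992944e+01 8.34090346e+01 4.87555764e-04
 7.01009371e+01 1.61678130e+01]
```

View pics/c6.png

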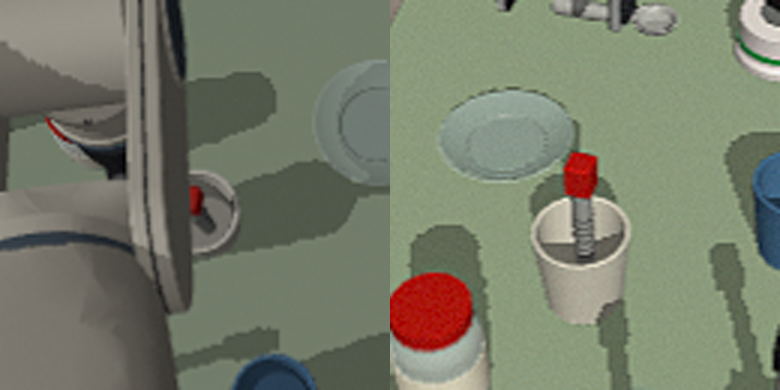

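The infuser stands upright in the cup, red cap at side (254,238), and it is released. Now to the timer at (0.526,-0.237), with yaw to 140.8°.

Request:
servo_tool([
  [-0.02,-0.05,0,0,0,0.1,0],
  [-0.06,-0.13,0,0,0,0.2,0],
  [-0.09,-0.22,0,0,0,0.3,0],
  [-0.125,-0.305,0,0,0,0.4,0],
  [-0.16,-0.39,0,0,0,0.5,0],
  [-0.19,-0.47,0,0,0,0.6,0],
  [-0.22,-0.54,0,0,0,0.7,0],
  [-0.24,-0.6,0,0,0,0.8,0],
])

```text
time_s: 9.82
tcp_pos: [0.571, -0.13, 0.2459]
tcp_rot: [-180.0, -0.0, 105.3]
force: [-0.3, -0.6, 0.2]
width: 0.502
gripper_force: 0.0
```

Request:
servo_tool([
  [-0.03,-0.07,0,0,0,0.2,0],
  [-0.06,-0.14,0,0,0,0.4,0],
  [-0.09,-0.21,0,0,0,0.6,0],
  [-0.117,-0.272,0,0,0,0.8,0],
  [-0.117,-0.272,0,0,0,0.8,0],
  [-0.117,-0.272,0,0,0,0.8,0],
  [-0.117,-0.272,0,0,0,0.8,0],
])

```text
time_s: 10.4
tcp_pos: [0.5256, -0.2366, 0.2459]
tcp_rot: [180.0, -0.0, 128.0]
force: [0.2, -0.2, 0.2]
width: 0.495
gripper_force: 0.0
```

Request:
servo_tool([
  [0,0,-0.07,0,0,0.2,0],
  [0,0,-0.14,0,0,0.447,0],
  [0,0,-0.21,0,0,0.447,0],
  [0,0,-0.28,0,0,0.447,0],
  [0,0,-0.34,0,0,0.447,0],
  [0,0,-0.37,0,0,0.447,0],
  [0,0,-0.37,0,0,0.447,0],
  [0,0,-0.37,0,0,0.447,0],
])

```text
time_s: 11.07
tcp_pos: [0.526, -0.2363, 0.0982]
tcp_rot: [-180.0, -0.0, 141.0]
force: [0.1, -0.6, 1.0]
width: 0.495
gripper_force: 0.0
```

Run:
```python
from h import *
a=cam('top');b=cam('side')
g=lambda c,box,k:cv2.resize(c['image'][box[1]:box[3],box[0]:box[2]],None,fx=k,fy=k,interpolation=cv2.INTER_CUBIC)
w=np.hstack([g(a,(310,220,380,290),5.5),g(b,(285,145,355,215),5.5)])
cv2.imwrite('pics/c7.png',w)
s=arm.sense();print(s['tcp_pos'],s['tcp_rot'],s['width'],s['joints'])
t=s['tcp_pos']
y=np.array([np.cos(np.radians(s['tcp_rot'][2]-90)),np.sin(np.radians(s['tcp_rot'][2]-90)),0])
for c,o in((a,(310,220)),(b,(285,145))):
  print(((proj(c,[t+[0,0,.022]+.021*y,t+[0,0,.022]-.021*y,[.5257,-.237,.085]])-o)*5.5).round().tolist())
```

```text
[ 0.52694381 -0.23715318  0.0996723 ] [1.7996233e+02 1.3993078e-01 1.4097875e+02] 0.5000316894630189 [-2.54124518e+01  2.78519027e+01  1.03345821e+02  4.91279231e-03
  4.86574106e+01 -7.63944885e+01]
[[196.0, 155.0], [264.0, 212.0], [219.0, 191.0]]
[[180.0, 127.0], [232.0, 97.0], [204.0, 168.0]]
```

View pics/c7.png

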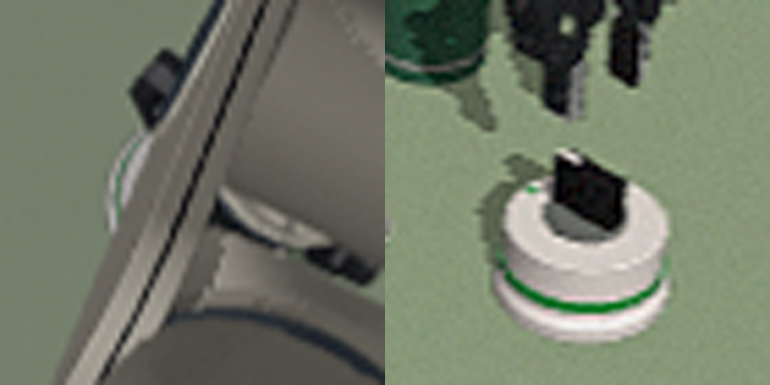

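The jaws are above the knob: tips at side (318,166) and (330,161), bar centre at (322,176), bar perpendicular to the closing line. Descending.

Request:
servo_tool([
  [0,0,-0.04,0,0,0,0.2],
  [0,0,-0.08,0,0,0,0.2],
  [0,0,-0.11,0,0,0,0.2],
  [0,0,-0.13,0,0,0,0.2],
  [0,0,-0.145,0,0,0,0.2],
  [0,0,-0.15,0,0,0,0.2],
  [0,0,-0.15,0,0,0,0.2],
])

```text
time_s: 11.75
tcp_pos: [0.5256, -0.237, 0.0381]
tcp_rot: [-180.0, -0.0, 141.0]
force: [0.0, 0.5, -0.4]
width: 0.401
gripper_force: 0.0
```

Request:
servo_tool([
  [0,0,0,0,0,0,1],
  [0,0,0,0,0,0,1],
  [0,0,0,0,0,0,1],
  [0,0,0,0,0,0,1],
  [0,0,0,0,0,0,1],
  [0,0,0,0,0,0,1],
], grip_force=60)

```text
time_s: 12.25
tcp_pos: [0.5252, -0.238, 0.0391]
tcp_rot: [-179.9, 0.0, 141.0]
force: [-4.7, -4.2, 3.5]
width: 0.146
gripper_force: 59.2
```

```bash
python3 -c "
from h import *
s=arm.sense();print(s)"
```

```text
{'time_s': 12.25, 'joints': array([-2.55197946e+01,  3.32169338e+01,  1.04639464e+02, -1.04194638e-01,
        4.21277069e+01, -7.64189732e+01]), 'qvel': array([-0.13686   ,  0.01128671, -0.07530959,  0.0266832 , -0.0319635 ,
        0.02653521]), 'effort': array([ 3.42807434e+00, -5.41821456e+01, -1.97128987e+01,  1.12893932e+00,
       -6.34957049e-01,  1.32347457e-02]), 'tcp_pos': array([ 0.52517465, -0.23798168,  0.0390527 ]), 'tcp_rot': array([-1.79935763e+02,  3.18223368e-02,  1.40976463e+02]), 'force': array([-4.65590743, -4.18372403,  3.47018777]), 'moment': array([-0.67895198,  0.69255415, -0.02406433]), 'gripper_force': 59.20613765716553, 'width': 0.14649969495692639}
```

The knob is gripped (about 13 mm). I turn most of the way to the first click, then step while logging the z moment.

Request:
servo_tool([
  [-0.002,-0.0025,0,0,0,-0.08,1],
  [-0.002,-0.0025,0,0,0,-0.16,1],
  [-0.002,-0.0025,0,0,0,-0.26,1],
  [-0.002,-0.0025,0,0,0,-0.38,1],
  [-0.002,-0.0025,0,0,0,-0.5,1],
  [-0.002,-0.0025,0,0,0,-0.6,1],
  [-0.002,-0.0025,0,0,0,-0.7,1],
  [-0.002,-0.0025,0,0,0,-0.7,1],
], grip_force=80)

```text
time_s: 12.92
tcp_pos: [0.5253, -0.238, 0.0391]
tcp_rot: [180.0, 0.0, 120.8]
force: [-0.3, 2.4, 5.7]
width: 0.135
gripper_force: 82.3
```

```bash
cat > s.py <<'E'
from bench import arm
s=arm.sense();print('t',round(s['time_s'],2),'yaw',round(s['tcp_rot'][2],2),'F',s['force'].round(1),'M',s['moment'].round(3),'w',round(s['width'],3),'e6',round(s['effort'][5],3),'p',s['tcp_pos'].round(4),'j6',s['joints'][5].round(2))
E
python3 s.py
```

```text
t 12.92 yaw 120.81 F [-0.3  2.4  5.7] M [ 0.417  0.072 -0.008] w 0.135 e6 0.692 p [ 0.5253 -0.238   0.0391] j6 -56.39
```

Request:
servo_tool([
  [0,0,0,0,0,-0.08,1],
  [0,0,0,0,0,-0.08,1],
  [0,0,0,0,0,-0.08,1],
])

```text
time_s: 13.17
tcp_pos: [0.5253, -0.238, 0.0391]
tcp_rot: [179.9, 0.0, 118.7]
force: [-0.4, 2.1, 5.8]
width: 0.134
gripper_force: 82.4
```

```bash
python3 s.py
```

```text
t 13.17 yaw 118.7 F [-0.4  2.1  5.8] M [0.383 0.086 0.095] w 0.134 e6 0.122 p [ 0.5253 -0.238   0.0391] j6 -54.29
```

Request:
servo_tool([
  [0,0,0,0,0,-0.08,1],
  [0,0,0,0,0,-0.08,1],
  [0,0,0,0,0,-0.08,1],
])

```text
time_s: 13.42
tcp_pos: [0.5254, -0.238, 0.0391]
tcp_rot: [179.9, 0.0, 116.4]
force: [-1.5, 2.4, 5.1]
width: 0.136
gripper_force: 82.4
```

```bash
python3 s.py
```

```text
t 13.42 yaw 116.4 F [-1.5  2.4  5.1] M [ 0.435  0.002 -0.027] w 0.136 e6 0.072 p [ 0.5254 -0.238   0.0391] j6 -51.99
```

Request:
servo_tool([
  [0,0,0,0,0,-0.08,1],
  [0,0,0,0,0,-0.08,1],
  [0,0,0,0,0,-0.08,1],
])

```text
time_s: 13.67
tcp_pos: [0.5254, -0.238, 0.0391]
tcp_rot: [179.9, 0.0, 114.1]
force: [-0.6, 2.7, 6.1]
width: 0.136
gripper_force: 82.4
```

```bash
python3 s.py
```

```text
t 13.67 yaw 114.12 F [-0.6  2.7  6.1] M [0.438 0.007 0.051] w 0.136 e6 0.078 p [ 0.5254 -0.238   0.0391] j6 -49.7
```

Request:
servo_tool([
  [0,0,0,0,0,-0.08,1],
  [0,0,0,0,0,-0.08,1],
  [0,0,0,0,0,-0.08,1],
])

```text
time_s: 13.92
tcp_pos: [0.5254, -0.238, 0.0391]
tcp_rot: [179.9, 0.0, 111.8]
force: [-0.3, 2.1, 6.1]
width: 0.138
gripper_force: 82.4
```

```bash
python3 s.py
```

```text
t 13.92 yaw 111.82 F [-0.3  2.1  6.1] M [ 0.416 -0.003  0.022] w 0.138 e6 0.123 p [ 0.5254 -0.238   0.0391] j6 -47.41
```

Request:
servo_tool([
  [0,0,0,0,0,-0.08,1],
  [0,0,0,0,0,-0.08,1],
  [0,0,0,0,0,-0.08,1],
])

```text
time_s: 14.17
tcp_pos: [0.5254, -0.238, 0.0391]
tcp_rot: [179.9, 0.0, 109.5]
force: [-0.5, 2.3, 6.2]
width: 0.138
gripper_force: 82.4
```

```bash
python3 s.py
```

```text
t 14.17 yaw 109.53 F [-0.5  2.3  6.2] M [ 0.478 -0.004  0.007] w 0.138 e6 0.082 p [ 0.5254 -0.238   0.0391] j6 -45.12
```

Request:
servo_tool([
  [0,0,0,0,0,-0.05,1],
  [0,0,0,0,0,-0.05,1],
  [0,0,0,0,0,-0.05,1],
])

```text
time_s: 14.42
tcp_pos: [0.5254, -0.238, 0.0391]
tcp_rot: [179.9, 0.0, 108.1]
force: [-1.6, 3.3, 6.3]
width: 0.136
gripper_force: 82.4
```

```bash
python3 s.py
```

```text
t 14.42 yaw 108.12 F [-1.6  3.3  6.3] M [ 0.523 -0.037  0.084] w 0.136 e6 0.157 p [ 0.5254 -0.238   0.0391] j6 -43.7
```

Request:
servo_tool([
  [0,0,0,0,0,-0.05,1],
  [0,0,0,0,0,-0.05,1],
  [0,0,0,0,0,-0.05,1],
])

```text
time_s: 14.67
tcp_pos: [0.5255, -0.238, 0.0391]
tcp_rot: [179.9, 0.0, 106.7]
force: [-1.0, 3.1, 5.2]
width: 0.136
gripper_force: 82.4
```

```bash
python3 s.py
```

```text
t 14.67 yaw 106.68 F [-1.   3.1  5.2] M [0.43  0.051 0.093] w 0.136 e6 0.119 p [ 0.5255 -0.238   0.0391] j6 -42.27
```

Request:
servo_tool([
  [0,0,0,0,0,-0.05,1],
  [0,0,0,0,0,-0.05,1],
  [0,0,0,0,0,-0.05,1],
])

```text
time_s: 14.92
tcp_pos: [0.5254, -0.238, 0.0391]
tcp_rot: [179.9, 0.0, 105.2]
force: [-0.2, 1.6, 5.7]
width: 0.136
gripper_force: 82.4
```

```bash
python3 s.py
```

```text
t 14.92 yaw 105.24 F [-0.2  1.6  5.7] M [ 0.43  -0.023  0.072] w 0.136 e6 0.104 p [ 0.5254 -0.238   0.0391] j6 -40.83
```

Request:
servo_tool([
  [0,0,0,0,0,-0.05,1],
  [0,0,0,0,0,-0.05,1],
  [0,0,0,0,0,-0.05,1],
])

```text
time_s: 15.17
tcp_pos: [0.5255, -0.238, 0.0391]
tcp_rot: [179.9, 0.0, 103.8]
force: [-0.5, 3.1, 5.6]
width: 0.14
gripper_force: 82.4
```

```bash
python3 s.py
```

```text
t 15.17 yaw 103.81 F [-0.5  3.1  5.6] M [0.457 0.017 0.045] w 0.14 e6 0.107 p [ 0.5255 -0.238   0.0391] j6 -39.4
```

Request:
servo_tool([
  [0,0,0,0,0,-0.05,1],
  [0,0,0,0,0,-0.05,1],
  [0,0,0,0,0,-0.05,1],
])

```text
time_s: 15.42
tcp_pos: [0.5254, -0.238, 0.0391]
tcp_rot: [179.9, 0.0, 102.4]
force: [-0.8, 1.8, 5.9]
width: 0.136
gripper_force: 82.4
```

```bash
python3 s.py
```

```text
t 15.42 yaw 102.38 F [-0.8  1.8  5.9] M [ 0.435 -0.062  0.077] w 0.136 e6 0.111 p [ 0.5254 -0.238   0.0391] j6 -37.96
```

Request:
servo_tool([
  [0,0,0,0,0,-0.05,1],
  [0,0,0,0,0,-0.05,1],
  [0,0,0,0,0,-0.05,1],
])

```text
time_s: 15.67
tcp_pos: [0.5255, -0.238, 0.0392]
tcp_rot: [179.9, 0.0, 100.9]
force: [-0.6, 2.0, 5.2]
width: 0.139
gripper_force: 82.3
```

```bash
python3 s.py
```

```text
t 15.67 yaw 100.95 F [-0.6  2.   5.2] M [ 0.444 -0.075  0.13 ] w 0.139 e6 0.125 p [ 0.5255 -0.238   0.0392] j6 -36.53
```

Request:
servo_tool([
  [0,0,0,0,0,-0.05,1],
  [0,0,0,0,0,-0.05,1],
  [0,0,0,0,0,-0.05,1],
])

```text
time_s: 15.92
tcp_pos: [0.5255, -0.238, 0.0391]
tcp_rot: [179.9, 0.0, 99.5]
force: [-0.0, 3.1, 5.2]
width: 0.14
gripper_force: 82.3
```

```bash
python3 s.py
```

```text
t 15.92 yaw 99.52 F [-0.   3.1  5.2] M [ 0.479 -0.107  0.063] w 0.14 e6 0.112 p [ 0.5255 -0.238   0.0391] j6 -35.1
```

Request:
servo_tool([
  [0,0,0,0,0,-0.05,1],
  [0,0,0,0,0,-0.05,1],
  [0,0,0,0,0,-0.05,1],
])

```text
time_s: 16.17
tcp_pos: [0.5255, -0.238, 0.0391]
tcp_rot: [179.9, 0.0, 98.1]
force: [-0.7, 2.7, 6.0]
width: 0.137
gripper_force: 82.3
```

```bash
python3 s.py
```

```text
t 16.17 yaw 98.09 F [-0.7  2.7  6. ] M [ 0.462 -0.079  0.078] w 0.137 e6 0.113 p [ 0.5255 -0.238   0.0391] j6 -33.67
```

Click 1 shows at yaw about 109.2: effort dips at 109.5 and peaks at 108.1. I expect click 2 near 89.1 and click 3 near 69.1, and will scan finely around click 2.

Request:
servo_tool([
  [0,0,0,0,0,-0.08,1],
  [0,0,0,0,0,-0.16,1],
  [0,0,0,0,0,-0.21,1],
  [0,0,0,0,0,-0.21,1],
  [0,0,0,0,0,-0.21,1],
])

```text
time_s: 16.58
tcp_pos: [0.5256, -0.238, 0.0391]
tcp_rot: [179.9, 0.0, 92.1]
force: [-0.2, 2.1, 5.8]
width: 0.139
gripper_force: 82.3
```

```bash
python3 s.py
```

```text
t 16.58 yaw 92.06 F [-0.2  2.1  5.8] M [ 0.414 -0.19   0.042] w 0.139 e6 0.069 p [ 0.5256 -0.238   0.0391] j6 -27.65
```

Request:
servo_tool([
  [0,0,0,0,0,-0.03,1],
  [0,0,0,0,0,-0.03,1],
  [0,0,0,0,0,-0.03,1],
])

```text
time_s: 16.83
tcp_pos: [0.5256, -0.238, 0.0391]
tcp_rot: [179.9, 0.0, 91.2]
force: [-0.8, 3.6, 5.2]
width: 0.134
gripper_force: 82.3
```

```bash
python3 s.py
```

```text
t 16.83 yaw 91.21 F [-0.8  3.6  5.2] M [ 0.423 -0.147  0.058] w 0.134 e6 0.073 p [ 0.5256 -0.238   0.0391] j6 -26.8
```

Request:
servo_tool([
  [0,0,0,0,0,-0.03,1],
  [0,0,0,0,0,-0.03,1],
  [0,0,0,0,0,-0.03,1],
])

```text
time_s: 17.08
tcp_pos: [0.5256, -0.238, 0.0391]
tcp_rot: [179.9, 0.0, 90.4]
force: [-0.3, 3.1, 5.0]
width: 0.137
gripper_force: 82.3
```

```bash
python3 s.py
```

```text
t 17.08 yaw 90.35 F [-0.3  3.1  5. ] M [ 0.429 -0.113  0.052] w 0.137 e6 0.079 p [ 0.5256 -0.238   0.0391] j6 -25.93
```

Request:
servo_tool([
  [0,0,0,0,0,-0.03,1],
  [0,0,0,0,0,-0.03,1],
  [0,0,0,0,0,-0.03,1],
])

```text
time_s: 17.33
tcp_pos: [0.5256, -0.238, 0.0391]
tcp_rot: [179.9, 0.0, 89.5]
force: [-0.0, 2.4, 5.4]
width: 0.135
gripper_force: 82.3
```

```bash
python3 s.py
```

```text
t 17.33 yaw 89.5 F [-0.   2.4  5.4] M [ 0.48  -0.116  0.084] w 0.135 e6 0.096 p [ 0.5256 -0.238   0.0391] j6 -25.08
```

Request:
servo_tool([
  [0,0,0,0,0,-0.03,1],
  [0,0,0,0,0,-0.03,1],
  [0,0,0,0,0,-0.03,1],
])

```text
time_s: 17.58
tcp_pos: [0.5256, -0.238, 0.0391]
tcp_rot: [179.9, 0.0, 88.7]
force: [-0.9, 1.7, 5.1]
width: 0.135
gripper_force: 82.3
```

```bash
python3 s.py
```

```text
t 17.58 yaw 88.65 F [-0.9  1.7  5.1] M [ 0.448 -0.08   0.189] w 0.135 e6 0.191 p [ 0.5256 -0.238   0.0391] j6 -24.23
```

Request:
servo_tool([
  [0,0,0,0,0,-0.03,1],
  [0,0,0,0,0,-0.03,1],
  [0,0,0,0,0,-0.03,1],
])

```text
time_s: 17.83
tcp_pos: [0.5256, -0.238, 0.0391]
tcp_rot: [179.9, 0.0, 87.8]
force: [-0.5, 2.6, 5.5]
width: 0.139
gripper_force: 82.3
```

```bash
python3 s.py
```

```text
t 17.83 yaw 87.8 F [-0.5  2.6  5.5] M [ 0.373 -0.104  0.193] w 0.139 e6 0.213 p [ 0.5256 -0.238   0.0391] j6 -23.37
```

Request:
servo_tool([
  [0,0,0,0,0,-0.03,1],
  [0,0,0,0,0,-0.03,1],
  [0,0,0,0,0,-0.03,1],
])

```text
time_s: 18.08
tcp_pos: [0.5256, -0.238, 0.0391]
tcp_rot: [179.9, 0.0, 86.9]
force: [-0.1, 3.3, 6.0]
width: 0.136
gripper_force: 82.3
```

```bash
python3 s.py
```

```text
t 18.08 yaw 86.94 F [-0.1  3.3  6. ] M [ 0.424 -0.074  0.19 ] w 0.136 e6 0.19 p [ 0.5256 -0.238   0.0391] j6 -22.51
```

Request:
servo_tool([
  [0,0,0,0,0,-0.03,1],
  [0,0,0,0,0,-0.03,1],
  [0,0,0,0,0,-0.03,1],
])

```text
time_s: 18.33
tcp_pos: [0.5256, -0.238, 0.0391]
tcp_rot: [179.9, 0.0, 86.1]
force: [0.3, 2.8, 5.0]
width: 0.137
gripper_force: 82.3
```

```bash
python3 s.py
```

```text
t 18.33 yaw 86.07 F [0.3 2.8 5. ] M [ 0.438 -0.1    0.103] w 0.137 e6 0.147 p [ 0.5256 -0.238   0.0391] j6 -21.65
```

Request:
servo_tool([
  [0,0,0,0,0,-0.03,1],
  [0,0,0,0,0,-0.03,1],
  [0,0,0,0,0,-0.03,1],
])

```text
time_s: 18.58
tcp_pos: [0.5256, -0.238, 0.0391]
tcp_rot: [179.9, 0.0, 85.2]
force: [1.1, 3.0, 5.5]
width: 0.136
gripper_force: 82.4
```

```bash
python3 s.py
```

```text
t 18.58 yaw 85.21 F [1.1 3.  5.5] M [ 0.425 -0.1    0.13 ] w 0.136 e6 0.154 p [ 0.5256 -0.238   0.0391] j6 -20.78
```

Click 2 is clear: centre at yaw about 89.2. Click 3 should be at about 69.1.

Request:
servo_tool([
  [0,0,0,0,0,-0.08,1],
  [0,0,0,0,0,-0.16,1],
  [0,0,0,0,0,-0.24,1],
  [0,0,0,0,0,-0.32,1],
  [0,0,0,0,0,-0.38,1],
  [0,0,0,0,0,-0.43,1],
  [0,0,0,0,0,-0.43,1],
  [0,0,0,0,0,-0.43,1],
])

```text
time_s: 19.25
tcp_pos: [0.5257, -0.2381, 0.0391]
tcp_rot: [179.9, -0.0, 72.9]
force: [-0.0, 2.7, 5.7]
width: 0.137
gripper_force: 82.3
```

```bash
python3 s.py
```

```text
t 19.25 yaw 72.88 F [-0.   2.7  5.7] M [ 0.358 -0.167  0.121] w 0.137 e6 0.154 p [ 0.5257 -0.2381  0.0391] j6 -8.46
```

Request:
servo_tool([
  [0,0,0,0,0,-0.03,1],
  [0,0,0,0,0,-0.03,1],
  [0,0,0,0,0,-0.03,1],
])

```text
time_s: 19.5
tcp_pos: [0.5257, -0.2381, 0.0391]
tcp_rot: [179.9, -0.0, 72.0]
force: [0.5, 2.1, 5.3]
width: 0.138
gripper_force: 82.3
```

```bash
python3 s.py
```

```text
t 19.5 yaw 72.03 F [0.5 2.1 5.3] M [ 0.396 -0.18   0.135] w 0.138 e6 0.151 p [ 0.5257 -0.2381  0.0391] j6 -7.6
```

Request:
servo_tool([
  [0,0,0,0,0,-0.03,1],
  [0,0,0,0,0,-0.03,1],
  [0,0,0,0,0,-0.03,1],
])

```text
time_s: 19.75
tcp_pos: [0.5258, -0.2381, 0.0391]
tcp_rot: [179.9, -0.0, 71.2]
force: [0.3, 2.9, 4.3]
width: 0.139
gripper_force: 82.3
```

```bash
python3 s.py
```

```text
t 19.75 yaw 71.17 F [0.3 2.9 4.3] M [ 0.371 -0.184  0.12 ] w 0.139 e6 0.15 p [ 0.5258 -0.2381  0.0391] j6 -6.74
```

Request:
servo_tool([
  [0,0,0,0,0,-0.03,1],
  [0,0,0,0,0,-0.03,1],
  [0,0,0,0,0,-0.03,1],
])

```text
time_s: 20.0
tcp_pos: [0.5258, -0.2381, 0.0391]
tcp_rot: [179.9, -0.0, 70.3]
force: [0.8, 1.7, 5.2]
width: 0.139
gripper_force: 82.3
```

```bash
python3 s.py
```

```text
t 20.0 yaw 70.31 F [0.8 1.7 5.2] M [ 0.377 -0.195  0.105] w 0.139 e6 0.153 p [ 0.5258 -0.2381  0.0391] j6 -5.89
```

Request:
servo_tool([
  [0,0,0,0,0,-0.025,1],
  [0,0,0,0,0,-0.025,1],
  [0,0,0,0,0,-0.025,1],
])

```text
time_s: 20.25
tcp_pos: [0.5257, -0.2381, 0.0391]
tcp_rot: [179.9, -0.0, 69.6]
force: [-0.7, 2.4, 4.9]
width: 0.141
gripper_force: 82.3
```

```bash
python3 s.py
```

```text
t 20.25 yaw 69.59 F [-0.7  2.4  4.9] M [ 0.407 -0.172  0.106] w 0.141 e6 0.146 p [ 0.5257 -0.2381  0.0391] j6 -5.17
```

Request:
servo_tool([
  [0,0,0,0,0,-0.02,1],
  [0,0,0,0,0,-0.02,1],
  [0,0,0,0,0,-0.02,1],
])

```text
time_s: 20.5
tcp_pos: [0.5257, -0.2381, 0.0391]
tcp_rot: [179.9, -0.0, 69.0]
force: [0.8, 2.4, 5.6]
width: 0.139
gripper_force: 82.3
```

```bash
python3 s.py
```

```text
t 20.5 yaw 69.02 F [0.8 2.4 5.6] M [ 0.392 -0.21   0.149] w 0.139 e6 0.183 p [ 0.5257 -0.2381  0.0391] j6 -4.59
```

Effort is rising through the notch centre (0.15 to 0.18), right at click 3. I hold and look once more.

Request:
servo_tool([
  [0,0,0,0,0,-0.004,1],
  [0,0,0,0,0,-0.004,1],
  [0,0,0,0,0,-0.004,1],
  [0,0,0,0,0,-0.004,1],
  [0,0,0,0,0,-0.004,1],
  [0,0,0,0,0,-0.004,1],
])

```text
time_s: 21.0
tcp_pos: [0.5258, -0.2381, 0.0391]
tcp_rot: [179.9, -0.0, 68.9]
force: [1.1, 2.3, 4.9]
width: 0.137
gripper_force: 82.3
```

```bash
python3 s.py
python3 - <<'E'
from h import *
b=cam('side')
g=lambda c,box,k:cv2.resize(c['image'][box[1]:box[3],box[0]:box[2]],None,fx=k,fy=k,interpolation=cv2.INTER_CUBIC)
w=np.hstack([g(b,(190,140,390,340),2),g(b,(290,155,350,215),6.667)])
cv2.imwrite('pics/c8.png',w)
E
```

```text
t 21.0 yaw 68.91 F [1.1 2.3 4.9] M [ 0.421 -0.145  0.219] w 0.137 e6 0.198 p [ 0.5258 -0.2381  0.0391] j6 -4.49
```

View pics/c8.png

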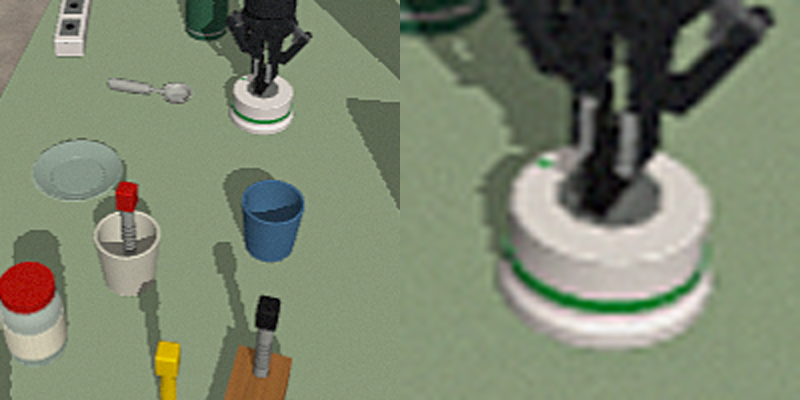

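The red infuser stands in the white cup, cap at side (253,238), and everything else is in place. The knob is gripped at side (321,183), with torque about 0.2 N m, as given for the third click. Handing in.

```bash
python3 -c "
from bench import arm
print(arm.finish_job())"
```

```text
the job is handed in; nothing more can be done
None
```

I handed the job in at about 21 s: the red infuser stands released in the white cup, and the gripper is still holding the timer knob at what I read as the third click. I felt clicks one and two in the joint effort, and the third came at the expected angle with about 0.2 N m on the knob, but I could not see the pointer against the red dots; nothing else had moved in the last side view, though the flask was only partly in frame.

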